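# Find the full-depth hole with the plug gauge

### The job

Of the two blind holes in the bored aluminium block at least one was drilled to full depth; the other may have been stopped short. Take the plug gauge from its wooden stand, push it into a hole, past the rub of the spring plunger, until it bottoms, press it firmly onto the bottom for a moment with about 20 N (never more than 50 N, not even as a knock, or the gauge is spoilt), and see where the red ring stands: its lower edge level with the block's face means full depth, well clear of the face means a short hole, so try the other one. Leave the gauge pressed fully home in a full-depth hole and let go, with the loose parts round about left where they are.

Things in the scene. Friction and masses are not known exactly. Their poses are not given: they have to be found in the camera images.
- block: fixed bored block of bright aluminium, 60 (x) x 110 (y) mm, set into the cart's top so that its face stands 48 to 60 mm above it; z up, origin 60 mm below the middle of its face. Two vertical blind holes 16.5 mm in diameter, 50 mm apart on its y axis. A full-depth hole is 45 mm deep, a short one only 30 to 32 mm; which is which changes and cannot be seen (rarely both are full depth).
- hole_a (a point): centre of the mouth of the hole on the block's +y side, in the top face; z up, along the hole. In each hole a spring plunger 16 mm below the face presses sideways on the gauge: from about 16 mm depth on it takes about 7 N to slide it in or out, more if it is pushed askew, and its own weight does not move it. At the bottom the resistance rises steeply.
- hole_b (a point): centre of the mouth of the hole on the block's -y side, in the top face; z up, along the hole; a plunger as in the other hole
- stand: fixed wooden stand, 60 x 60 mm, set into the cart's top so that its top stands 24 to 36 mm above it; origin 36 mm below the middle of its top. At the start the gauge stands upright in its one hole (16 mm in diameter, 30 mm deep, loose fit)
- gauge_grip (a point): middle of the dark grip of the plug gauge, on its axis, 85 mm above its tip; z points from tip to grip (up at the start). A round steel pin 106 mm long, 0.11 kg: shank 15 mm in diameter up to 64 mm from the tip, with a red ring from 45 to 50 mm; grip 24 mm in diameter from 64 to 106 mm. Home in a full-depth hole this point is 40 mm above the block's face, in a short hole 53 to 55 mm
- gauge_tip (a point): lower end of the plug gauge, on its axis, chamfered 2 mm; z points to the grip. At the start it is 30 mm below the stand's top
- bushing: rusty steel bush standing loose near the block, 37 mm in diameter, 42 mm high, origin at the centre of its underside; leave it alone
- spacer: bright steel spacer ring lying loose, 32 mm in diameter, 16 mm high, origin at the centre of its underside; leave it alone
- alu_block: small loose white aluminium block, 32 x 52 x 24 mm, origin at the centre of its underside; leave it alone
- bearing: ball bearing lying loose, 42 mm in diameter, 12 mm high, origin at the centre of its underside; leave it alone
- bottoms: the flat bottoms of the two holes, inside the block; its frame is that of the block and does not tell the depth. They are hard: a gauge driven onto them at 15 mm/s can knock with 40 N, so creep at 8 mm/s or less where a bottom may come
Not all that is in view belongs to the job. What is shaped like the part that bears gauge_grip but yellow is not meant.

How it is judged:
On the way:
1. the gauge is pressed onto the bottom of a full-depth hole with at least 5 N for 0.1 s (contact force between gauge and bottoms above 5 N and (horizontal distance between gauge_tip and hole_a below 0.003 m or horizontal distance between gauge_tip and hole_b below 0.003 m) and z of gauge_tip in the frame of block below 0.017 m), for 0.1 s.
At the end, for the whole second after the job is handed in: the gauge stands upright (within 0.08 rad) and at rest in a full-depth hole, its tip within 2 mm of the full depth of 45 mm, that is with the lower edge of the red ring within 2 mm of the block's face ((horizontal distance between gauge_tip and hole_a below 0.003 m or horizontal distance between gauge_tip and hole_b below 0.003 m) and z of gauge_tip in the frame of block below 0.017 m and angle between gauge_grip's own z axis and vertical below 0.08 rad and linear speed of gauge below 0.02 m/s); the robot touches nothing.
It fails at once if the gauge pressed onto the bottom of a hole with more than 50 N (contact force between gauge and bottoms above 50 N).
It fails at once if a loose part near the work moved by more than 15 mm (distance of any of bushing, spacer, alu_block, bearing from where it was at the start of the episode above 0.015 m).
It also fails if it takes over 72 s, if anything falls off the work surface, if the arm or the gripper's body presses on something with over 40 N, if the wrist force passes 120 N, or if a joint passes its speed limit or range.

### The arm

A 6-joint arm with a two-finger parallel gripper is mounted at the origin on a cart in front of the work surface, level with it; the furniture and walls round the work are solid. World frame = base frame: x ahead of the robot, y to its left, z up, the work surface at z = 0. Lengths are in m, angles in rad, forces in N, time in s.
With the tool pointing down it reaches from about 0.325 to 0.775 m from the base axis. Payload 9.3 kg.
Tool frame: the origin (TCP) lies midway between the tips of the shut fingers; the grasp point (between the pads) lies 19 mm behind it; z points along the fingers, y is the line along which they close (so a half turn about z gives the same grasp; the last joint's range is limited). The gripper opens to 85 mm and grips with 20 to 120 N. Pads are 22 mm wide; open, the fingers measure 114 mm over their backs; the gripper's body (76 mm by 85 mm) begins 54 mm behind the grasp point. The pads swing forward as they close: fully open they stand 13 mm farther back than shut.
Start: joints at [0.958, 0.259, 0.021, 1.334, 0, 1.418], TCP at [0.244, 0.493, 0.231] pointing down, gripper open.
Joint ranges: [-3.04, 3.04], [-0.91, 1.82], [-1.04, 1.36], [-1.92, 1.95], [-1.52, 1.45], [-3.14, 3.14]. Speed limits (rad/s): [2.22, 2.22, 2.79, 3.14, 3.14, 3.14].

### API

Orientations are given as a unit quaternion [w, x, y, z].
In Python, from cell import r gives the robot as it stands.
- The arm moves only by the tool jog_arm, never from a script. Its argument "increments" is text: rows parted by semicolons, each of 7 numbers parted by spaces: the opening, from 0 (shut) to 1 (fully open), then the shift along the tool's x, y, z in cm, then the turn, a rotation vector about the tool's x, y, z in degrees. A call has 1 to 8 rows; each row shifts and turns the commanded pose from where the row before left it, along the tool's axes as they then stand; what a row does not reach is not made up. A row lasts 1/10 s, in which the tool goes at most 50 mm and 8.59 degrees, less where a joint would pass 70% of its speed; a pose out of reach is approached as far as the arm can. A call is refused whole if a number of a shift passes 5 or a number of a turn 8.59, either way. A call with a gripper value outside its range is refused whole. The fingers move at their own pace and stop on an object; "newtons" is the grip in N (left out, the last holds). Time passes only in rows, so rows that do not move let the fingers close. It gives the time, the measured TCP pose, the force and the opening at its end, in the units of the state.
- r.sense(): the state, without advancing time (a new reading comes with each control period).
- r.get_image(name): name is "scene" or "top" or "wrist"; returns (picture, depth): 480x640x3 uint8, red, green, blue; 480x640 float32, m along the optical axis (not along the pixel's ray), 0 where there is no reading.
- r.get_calibration(name): a dict with "fx", "fy", "cx", "cy" (pixels), "extrinsics" (4x4, takes a point from camera to world coordinates). Camera axes: x right, y up, looking along -z (the intrinsics and any distortion apply to the point x, -y, -z); pixel columns grow to the right and rows downward; lengths in m; the calibration is good to about 2 mm. A picture is of the moment at which its call begins: read the wrist's pose just before it. get_calibration takes no time and is no camera call; for the wrist camera it gives the pose at the moment of the call.
- r.finish_job(): hands the job in, once; it reports no verdict.
The state is a dict: "t": time; "q": joint angles; "joint_velocities": joint speeds; "effort": joint torques, N m; "tool_pos": TCP position; "tool_rot": TCP orientation; "ft_force": force on the tool from outside, world axes, zero at the start; "moment": the same for the moment, N m; "grip_width": finger opening in m.
Only numpy, scipy, OpenCV 4.12 (cv2) and the standard library are available. Lean on these libraries where they do the work, as an engineer would, in place of code of your own. Each camera call takes 0.05 s, during which the arm holds its last target. There are 200 camera calls.

## Working session

There is one attempt and no reset: what is moved stays moved. The work goes in short steps, Python scripts to look and compute and a tool call to move; the robot and the scene stay as the last step left them, time stands still between calls to the robot, and variables do not carry over. Pictures are saved under pics/ and viewed, on a budget of 10 in all, crops included, one or two more only if the job needs it, and the job is handed in when it is done.

Besides the shell and the picture viewer there is one more tool, called after ">>>" in YAML: its name, and indented under it one key for each argument. jog_arm: Moves the arm, as the interface text tells. Its arguments: {"type":"object","properties":{"increments":{"type":"string"},"newtons":{"type":"number"}},"required":["increments"]}

```bash
mkdir -p pics; ls
cat > h.py <<'E'
from cell import r
import numpy as np, cv2
def snap(n,f):
    c=r.get_calibration(n); im,d=r.get_image(n)
    cv2.imwrite('pics/'+f+'.png',im[:,:,::-1]); np.savez('pics/'+f+'.npz',im=im,d=d,E=c['extrinsics'],K=[c['fx'],c['fy'],c['cx'],c['cy']]); return im,d,c
class V:
    def __init__(s,f):
        z=np.load('pics/'+f+'.npz'); s.im,s.d,s.E,s.K=z['im'],z['d'],z['E'],z['K']
    def ray(s,u,v):
        fx,fy,cx,cy=s.K; return s.E[:3,3], s.E[:3,:3]@np.array([(u-cx)/fx,-(v-cy)/fy,-1])
    def plane(s,u,v,z):
        o,d=s.ray(u,v); return o+d*(z-o[2])/d[2]
    def pt(s,u,v):
        o,d=s.ray(u,v); return o+d*s.d[int(v),int(u)]
    def cloud(s):
        v,u=np.mgrid[:480,:640]; fx,fy,cx,cy=s.K
        p=np.stack([(u-cx)/fx,-(v-cy)/fy,-np.ones(u.shape)],-1)*s.d[...,None]
        return p@s.E[:3,:3].T+s.E[:3,3]
E
python3 - <<'E'
from h import *
print(r.sense())
for n in ('top','scene'):
    im,d,c=snap(n,n); print(n,c,(d>0).mean())
a=cv2.imread('pics/top.png')
E
```

```text
pics
{'t': 0.0, 'q': array([ 9.58421028e-01,  2.59208185e-01,  2.07156820e-02,  1.33367402e+00,
       -6.15774414e-06,  1.41820694e+00]), 'joint_velocities': array([ 2.40725157e-03, -2.55467653e-04,  3.64463058e-05, -2.90197499e-03,
       -8.48227359e-05,  1.36178286e-03]), 'effort': array([-4.12143800e-04, -5.55648386e+01,  3.44523311e+01,  1.35981457e-02,
       -1.73933659e-04,  1.40164718e-05]), 'tool_pos': array([0.24389796, 0.49264082, 0.23063933]), 'tool_rot': array([-2.52838566e-04,  2.27873243e-01,  9.73690565e-01, -6.36741494e-04]), 'ft_force': array([-0.52037664,  0.17357715,  0.18446427]), 'moment': array([-0.00415914, -0.00092741,  0.04386418]), 'grip_width': 0.08544337409916074}
top {'fx': 559.5443180693052, 'fy': 559.5443180693052, 'cx': 320.6035288097426, 'cy': 234.63994540448334, 'extrinsics': array([[-0.02232325,  0.98169961, -0.18912308,  0.3265746 ],
       [-0.99974386, -0.02121508,  0.00788216,  0.04997011],
       [ 0.00372565,  0.18925059,  0.98192175,  1.14385722],
       [ 0.        ,  0.        ,  0.        ,  1.        ]])} 0.995771484375
scene {'fx': 507.14674784046787, 'fy': 507.14674784046787, 'cx': 318.9185831221368, 'cy': 238.00926225909987, 'extrinsics': array([[ 0.88611502,  0.34678556, -0.30747348,  0.25030049],
       [-0.46345988,  0.66625673, -0.58421478, -0.54018916],
       [ 0.00225902,  0.66018312,  0.75110129,  0.80681006],
       [ 0.        ,  0.        ,  0.        ,  1.        ]])} 0.9959993489583333
```

View pics/top.png

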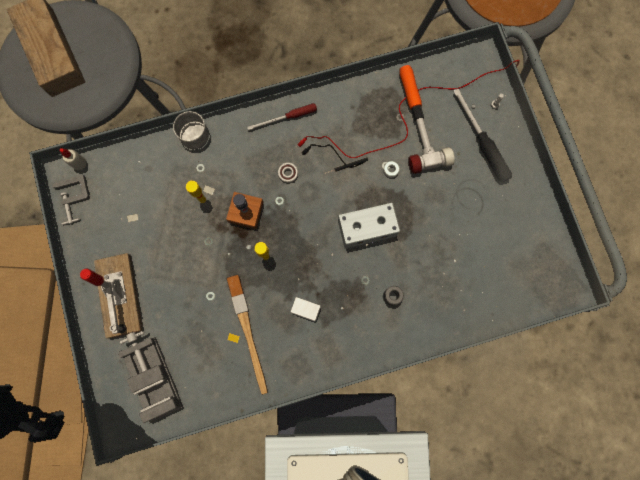

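View pics/scene.png

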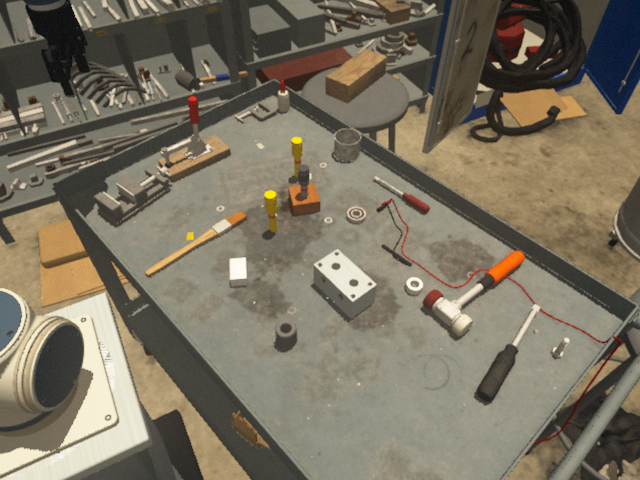

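The top view shows the dark gauge at (241,201) in its stand, the block at (369,226) with holes near (357,226) and (381,220), and yellow decoys at (194,187) and (262,249). Next I'll turn these into positions.

Run:
```python
from h import *
v=V('top'); P=v.cloud()
def med(u,w,k=2): return np.median(P[w-k:w+k+1,u-k:u+k+1].reshape(-1,3),0).round(4)
for n,u,w in [('grip',241,201),('y1',194,187),('y2',262,249),('blk',369,223),('standtop',252,212),('bear',288,172),('spacer',391,169),('bush',393,297),('alu',306,309),('table',320,260)]: print(n,med(u,w))
# block face: by height
zb=P[...,2]
for n,(u0,u1,w0,w1),zl,zh in [('blk',(325,415,190,260),med(369,223)[2]-.006,med(369,223)[2]+.006),('stand',(215,275,180,240),med(252,212)[2]-.006,med(252,212)[2]+.006),('grip',(230,255,190,212),med(241,201)[2]-.006,.3),('y1',(180,210,175,210),.08,.3),('y2',(250,280,235,265),.08,.3)]:
    m=np.zeros(zb.shape,np.uint8); m[w0:w1,u0:u1]=((zb>zl)&(zb<zh))[w0:w1,u0:u1]
    c=max(cv2.findContours(m,cv2.RETR_EXTERNAL,cv2.CHAIN_APPROX_NONE)[0],key=cv2.contourArea)[:,0]
    z=np.median(zb[m>0]); q=np.array([v.plane(a,b,z)[:2] for a,b in c],np.float32)
    print(n,'z',z,cv2.minAreaRect(q))
g=cv2.cvtColor(v.im,cv2.COLOR_RGB2GRAY); print(g[216:232,348:390:1].tolist() and '')
m=np.zeros(g.shape,np.uint8); m[210:240,346:394]=(g<110)[210:240,346:394]
n,l,s,c=cv2.connectedComponentsWithStats(m); print(s[1:],c[1:]); 
z=med(369,223)[2]; print([v.plane(a,b,z) for a,b in c[1:]])
```

```text
grip [0.5952 0.1925 0.106 ]
y1 [0.6252 0.2829 0.1043]
y2 [0.5014 0.1525 0.1054]
blk [ 0.5577 -0.0557  0.0551]
standtop [0.5916 0.1803 0.0288]
bear [ 0.6843  0.1071 -0.0011]
spacer [ 0.6863 -0.1123 -0.0009]
bush [ 0.4141 -0.1039 -0.0008]
alu [0.3926 0.0734 0.0235]
table [ 0.4936  0.0432 -0.0013]
blk z 0.05544648932564433 ((0.5578738451004028, -0.05470975860953331), (0.061233531683683395, 0.11066890507936478), 12.0623197555542)
stand z 0.029262844693779932 ((0.5984864830970764, 0.19664442539215088), (0.061345938593149185, 0.06131482124328613), 74.71337890625)
grip z 0.10507201367562358 ((0.5984776616096497, 0.19618923962116241), (0.02315417490899563, 0.02169060707092285), 88.77811431884766)
y1 z 0.10344705205552496 ((0.6250964403152466, 0.28538620471954346), (0.031085725873708725, 0.023026026785373688), 44.0665168762207)
y2 z 0.10436073221222375 ((0.5026963353157043, 0.15527157485485077), (0.024596169590950012, 0.02480134926736355), 88.75929260253906)

[[346 210   9   3  14]
 [356 210   1   1   1]
 [377 217   8   7  45]
 [353 222   8   6  39]
 [393 227   1   2   2]
 [367 233  27   7  99]
 [348 237   3   3   7]] [[349.         210.42857143]
 [356.         210.        ]
 [380.95555556 219.93333333]
 [356.46153846 224.92307692]
 [393.         227.5       ]
 [383.82828283 237.21212121]
 [348.71428571 238.        ]]
[array([ 0.58431733, -0.0166121 ,  0.0551    ]), array([ 0.58489674, -0.03063324,  0.0551    ]), array([ 0.56351175, -0.0796616 ,  0.0551    ]), array([ 0.5544092, -0.0305057,  0.0551   ]), array([ 0.54761402, -0.10294628,  0.0551    ]), array([ 0.52838184, -0.08385547,  0.0551    ]), array([ 0.52829971, -0.01425678,  0.0551    ])]
```

>>> jog_arm:
  increments: "1 -2 -0.5 0 0 0 0;1 -4 -1 -0.2 0 0 0;1 -4 -1 -0.2 0 0 0;1 -4 -1 -0.2 0 0 0;1 -4 -1 -0.2 0 0 0;1 -4 -1 -0.2 0 0 0;1 -4 -1 -0.2 0 0 0;1 -4 -1 -0.2 0 0 0"

```text
t: 0.9
tool_pos: [0.4806, 0.2912, 0.2451]
tool_rot: [-0.0, 0.228, 0.974, -0.0]
ft_force: [0.2, 0.2, -0.7]
grip_width: 0.0856
```

>>> jog_arm:
  increments: "1 -4 -0.9 0 0 0 0;1 -4 -0.9 0 0 0 0;1 -4 -0.9 0 0 0 0;1 -2 -0.5 0 0 0 0;1 -1 0 0 0 0 0;1 0 0 0 0 0 0;1 0 0 0 0 0 0"

```text
t: 1.6
tool_pos: [0.599, 0.1982, 0.2453]
tool_rot: [-0.0, 0.227, 0.974, 0.0]
ft_force: [0.4, -0.1, -0.4]
grip_width: 0.0854
```

Run:
```python
from h import *
s=r.sense(); print(s['t'],s['q'],s['tool_pos'],s['tool_rot']); im,d,c=snap('wrist','w1'); print(c)
```

```text
1.6 [1.86516032e-01 3.98673399e-01 2.63428439e-01 1.43603817e+00
 3.62023164e-04 6.45523028e-01] [0.59903086 0.19822686 0.24527956] [-2.95789608e-04  2.27494100e-01  9.73779411e-01  6.72088732e-05]
{'fx': 369.3140087014118, 'fy': 369.3140087014118, 'cx': 321.56934554721084, 'cy': 237.1251263377331, 'extrinsics': array([[ 4.42092181e-01, -8.50557356e-01, -2.84792358e-01,
         5.25347696e-01],
       [ 8.96969448e-01,  4.19414879e-01,  1.39774708e-01,
         2.34136545e-01],
       [ 5.59746125e-04, -3.17243350e-01,  9.48344001e-01,
         3.87307834e-01],
       [ 0.00000000e+00,  0.00000000e+00,  0.00000000e+00,
         1.00000000e+00]])}
```

View pics/w1.png

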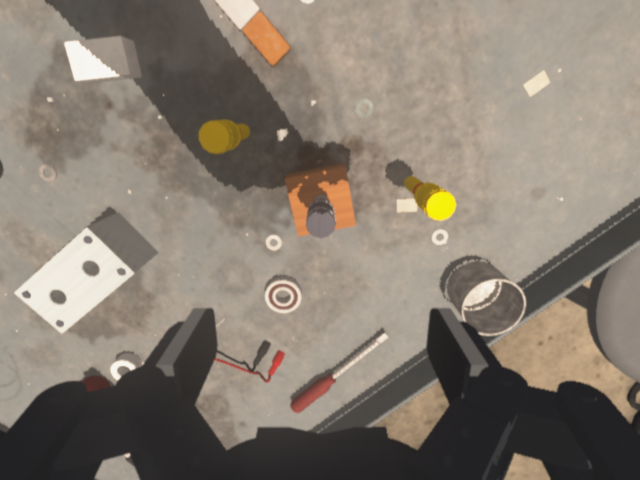

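The wrist view shows the gauge at (320,222), in line between the fingers. The block's holes are at (58,296) and (91,268).

Run:
```python
from h import *
v=V('w1'); P=v.cloud(); zb=P[...,2]
def rect(u0,u1,w0,w1,zl,zh):
    m=np.zeros(zb.shape,np.uint8); m[w0:w1,u0:u1]=((zb>zl)&(zb<zh))[w0:w1,u0:u1]
    c=max(cv2.findContours(m,cv2.RETR_EXTERNAL,cv2.CHAIN_APPROX_NONE)[0],key=cv2.contourArea)[:,0]
    z=np.median(zb[m>0]); q=np.array([v.plane(a,b,z)[:2] for a,b in c],np.float32)
    print('z',z,cv2.minAreaRect(q),cv2.minEnclosingCircle(q))
rect(300,345,200,245,.098,.13); rect(5,150,210,340,.045,.065); rect(275,365,160,245,.022,.034)
g=cv2.cvtColor(v.im,cv2.COLOR_RGB2GRAY)
m=np.zeros(g.shape,np.uint8)
for u,w in ((58,296),(91,268)): m[w-13:w+13,u-13:u+13]=(g<130)[w-13:w+13,u-13:u+13]
n,l,s,c=cv2.connectedComponentsWithStats(m)
for i in range(1,n):
    if s[i,4]>40:
        q=np.array([v.plane(a,b,.056)[:2] for b,a in np.argwhere(l==i)],np.float32); print(s[i],c[i],cv2.minEnclosingCircle(q))
```

```text
z 0.10589490807577695 ((0.5988077521324158, 0.19695422053337097), (0.02419164776802063, 0.023535948246717453), 18.097272872924805) ((0.59886634349823, 0.19684164226055145), 0.012550029903650284)
z 0.05582159079241916 ((0.5585013031959534, -0.05179017782211304), (0.05999794602394104, 0.1181248351931572), 12.14815902709961) ((0.5584006309509277, -0.05220136046409607), 0.06552053242921829)
z 0.03007960093880821 ((0.5993682742118835, 0.19658857583999634), (0.05995401740074158, 0.061298251152038574), 74.97423553466797) ((0.5994732975959778, 0.19661659002304077), 0.042120467871427536)
[ 84 262  15  13 153] [ 90.75163399 267.97385621] ((0.5544770359992981, -0.030195992439985275), 0.007034786976873875)
[ 51 291  15  12 139] [ 57.61151079 296.46043165] ((0.5653668642044067, -0.07929001748561859), 0.006995026953518391)
```

>>> jog_arm:
  increments: "1 0 -0.13 1.5 0 0 0;1 0 0 3 0 0 0;1 0 0 3 0 0 0;1 0 0 3 0 0 0;1 0 0 3 0 0 0;1 0 0 3 0 0 0;1 0 0 1.4 0 0 0;1 0 0 0 0 0 0"
  newtons: 80

```text
t: 2.45
tool_pos: [0.5971, 0.1971, 0.0646]
tool_rot: [-0.002, 0.227, 0.974, -0.001]
ft_force: [-0.4, -0.4, 0.2]
grip_width: 0.0856
```

>>> jog_arm:
  increments: "0 0 0 0 0 0 0;0 0 0 0 0 0 0;0 0 0 0 0 0 0;0 0 0 0 0 0 0;0 0 0 0 0 0 0;0 0 0 0 0 0 0;0 0 0 0 0 0 0;0 0 0 0 0 0 0"
  newtons: 80

```text
t: 3.25
tool_pos: [0.5997, 0.1963, 0.0672]
tool_rot: [0.001, 0.228, 0.974, 0.0]
ft_force: [-1.3, 0.2, 6.5]
grip_width: 0.0224
```

>>> jog_arm:
  increments: "0 0 0 -0.5 0 0 0;0 0 0 -1.5 0 0 0;0 0 0 -2 0 0 0;0 0 0 -2 0 0 0;0 0 0 -2 0 0 0;0 0 0 -2 0 0 0;0 0 0 0 0 0 0;0 0 0 0 0 0 0"

```text
t: 4.05
tool_pos: [0.5992, 0.196, 0.1659]
tool_rot: [-0.0, 0.228, 0.974, -0.0]
ft_force: [0.3, 0.7, -1.9]
grip_width: 0.0225
```

Run:
```python
from h import *
s=r.sense(); print(s['t'],s['q'],s['tool_pos'],s['tool_rot'],s['ft_force'],s['grip_width'])
R=np.array([[-.896,.444],[.444,.896]])
for h in ((.5545,-.0302),(.5654,-.0793)): print((np.array(h)-s['tool_pos'][:2])@R*100)
```

```text
4.05 [ 1.83224399e-01  4.19241285e-01  9.45523554e-02  1.24616652e+00
 -4.49770749e-05  6.43089162e-01] [0.5991906  0.19604131 0.16586263] [-1.80433050e-05  2.27911685e-01  9.73681808e-01 -3.24646085e-05] [ 0.30024298  0.69398942 -1.85725605] 0.02249758671763589
[ -6.04083681 -22.25548374]
[ -9.19751681 -26.17088374]
```

>>> jog_arm:
  increments: "0 -0.4 -1.4 0 0 0 0;0 -0.9 -3.3 0 0 0 0;0 -0.9 -3.3 0 0 0 0;0 -0.9 -3.3 0 0 0 0;0 -0.9 -3.3 0 0 0 0;0 -0.9 -3.3 0 0 0 0;0 -0.9 -3.3 0 0 0 0;0 -0.24 -1.06 0 0 0 0"

```text
t: 4.85
tool_pos: [0.5532, -0.0333, 0.1651]
tool_rot: [-0.001, 0.229, 0.973, -0.0]
ft_force: [0.3, -0.3, -0.8]
grip_width: 0.0227
```

>>> jog_arm:
  increments: "0 0 0 0.5 0 0 0;0 0 0 1 0 0 0;0 0 0 0.5 0 0 0;0 0 0 0.5 0 0 0;0 0 0 0 0 0 0;0 0 0 0 0 0 0"

```text
t: 5.45
tool_pos: [0.5547, -0.0296, 0.1412]
tool_rot: [-0.0, 0.227, 0.974, 0.0]
ft_force: [-0.4, -0.5, -1.2]
grip_width: 0.0223
```

Run:
```python
from h import *
s=r.sense(); print(s['t'],s['tool_pos'],s['tool_rot'],s['ft_force'],s['grip_width'])
im,d,c=snap('wrist','w2')
cv2.imwrite('pics/w2c.png',cv2.resize(im[130:380,160:480,::-1],None,fx=2.4,fy=2.4,interpolation=cv2.INTER_CUBIC))
```

```text
5.45 [ 0.55470488 -0.0295867   0.14116634] [-1.08072841e-04  2.27421667e-01  9.73796372e-01  1.24992311e-05] [-0.44673239 -0.54114357 -1.19232171] 0.02229390194012343
```

View pics/w2c.png

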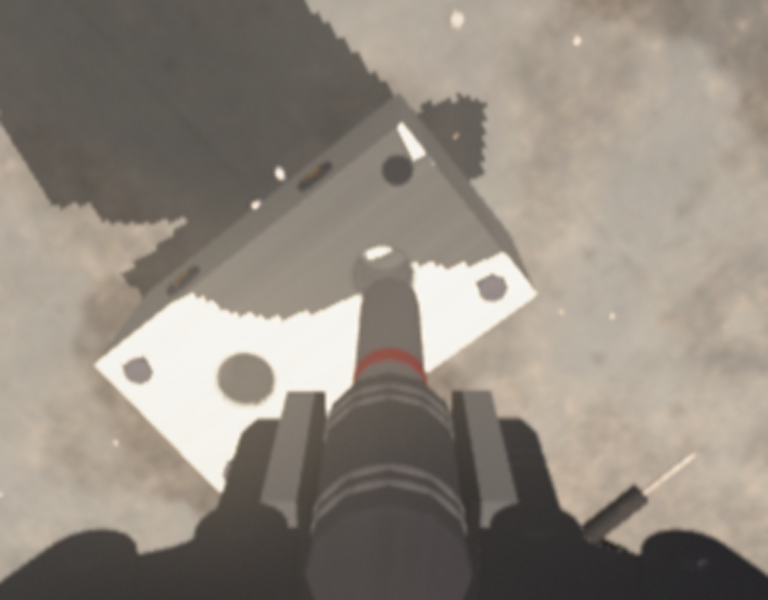

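The crop shows the gauge upright between the fingers with its tip near (389,285). It sits almost over hole_a, whose centre is near (382,272). Next I'll measure the lateral error by casting rays.

Run:
```python
from h import *
v=V('w2'); f=lambda a,b:(160+(a+.5)/2.4-.5,130+(b+.5)/2.4-.5)
print('hole a',v.plane(*f(382,271.5),.056)); print('hole b',v.plane(*f(246,378.5),.056))
for y in (283,287,291): print('tip',v.plane(*f(389,y),.0745))
# shank edges / axis: ring and grip top
print('ringlow mid',v.plane(*f(390.5,372),.0745+.047)); print('top',v.plane(*f(388,575),.0745+.106))
hsv=cv2.cvtColor(v.im,cv2.COLOR_RGB2HSV); g=cv2.cvtColor(v.im,cv2.COLOR_RGB2GRAY)
for y in (240,246,252,258,264,270): print(y,g[y,300:345].tolist())
print(g[232:262,322].tolist())
```

```text
hole a [ 0.55202245 -0.03048241  0.056     ]
hole b [ 0.56377286 -0.07928878  0.056     ]
tip [ 0.54974992 -0.02726676  0.0745    ]
tip [ 0.5507091  -0.02773916  0.0745    ]
tip [ 0.55167121 -0.02821301  0.0745    ]
ringlow mid [ 0.55148096 -0.02784315  0.1215    ]
top [ 0.55345968 -0.02938381  0.1805    ]
240 [143, 143, 143, 142, 143, 141, 138, 132, 126, 125, 124, 125, 128, 132, 136, 138, 138, 139, 140, 141, 142, 142, 142, 141, 138, 135, 131, 126, 123, 122, 139, 185, 224, 233, 202, 181, 210, 226, 239, 242, 237, 204, 183, 204, 180]
246 [143, 144, 143, 143, 142, 140, 135, 129, 126, 128, 126, 125, 125, 125, 124, 123, 121, 120, 119, 118, 116, 115, 114, 115, 117, 119, 120, 121, 121, 122, 126, 152, 206, 236, 244, 245, 246, 246, 245, 245, 245, 245, 245, 245, 245]
252 [145, 144, 144, 144, 144, 146, 150, 161, 169, 178, 160, 129, 115, 113, 113, 113, 114, 113, 114, 114, 114, 115, 115, 115, 115, 115, 115, 115, 115, 115, 115, 116, 140, 208, 242, 245, 245, 245, 245, 245, 245, 245, 245, 244, 244]
258 [245, 245, 245, 245, 245, 245, 245, 245, 244, 231, 166, 119, 114, 115, 115, 114, 115, 115, 115, 116, 116, 116, 116, 117, 116, 116, 116, 115, 116, 116, 115, 114, 115, 117, 170, 236, 243, 244, 244, 244, 244, 244, 244, 244, 244]
264 [245, 244, 244, 244, 244, 244, 244, 244, 240, 196, 132, 117, 115, 116, 116, 117, 116, 115, 116, 116, 116, 116, 116, 116, 116, 116, 116, 116, 115, 115, 116, 115, 114, 114, 136, 203, 240, 244, 245, 245, 245, 245, 245, 245, 245]
270 [245, 245, 245, 245, 245, 245, 245, 244, 229, 163, 121, 116, 116, 116, 116, 116, 116, 117, 117, 116, 116, 116, 117, 116, 116, 116, 116, 116, 115, 115, 115, 115, 114, 113, 116, 171, 237, 244, 245, 245, 245, 245, 245, 245, 245]
[157, 200, 212, 168, 142, 140, 142, 142, 142, 137, 131, 128, 124, 120, 114, 113, 114, 114, 114, 115, 115, 115, 115, 115, 115, 116, 116, 116, 116, 117]
```

>>> jog_arm:
  increments: "0 0.02 -0.14 0.3 0 0 0;0 0 0 0.5 0 0 0;0 0 0 0.5 0 0 0;0 0 0 0.2 0 0 0;0 0 0 0 0 0 0;0 0 0 0 0 0 0"

```text
t: 6.1
tool_pos: [0.5538, -0.0314, 0.1263]
tool_rot: [-0.0, 0.228, 0.974, -0.0]
ft_force: [0.5, -0.1, -0.7]
grip_width: 0.0223
```

Run:
```python
from h import *
s=r.sense(); print(s['t'],s['tool_pos'],s['ft_force'])
im,d,c=snap('wrist','w3')
cv2.imwrite('pics/w3c.png',cv2.resize(im[200:320,240:400,::-1],None,fx=5,fy=5,interpolation=cv2.INTER_CUBIC))
```

```text
6.1 [ 0.55383728 -0.03138265  0.12628098] [ 0.50949625 -0.10031583 -0.70091473]
```

View pics/w3c.png

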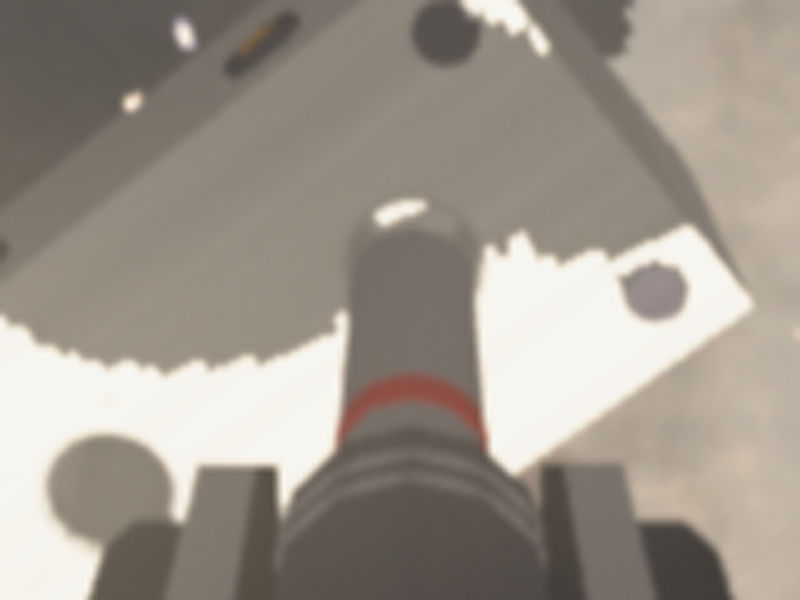

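The crop shows the tip a few mm above hole_a. It is centred sideways (about 414 for both) and about 1 mm short towards tool +x. I'll correct that and descend gently.

>>> jog_arm:
  increments: "0 0.1 0 0 0 0 0;0 0 0 0.1 0 0 0;0 0 0 0.1 0 0 0;0 0 0 0.1 0 0 0;0 0 0 0.1 0 0 0;0 0 0 0.1 0 0 0;0 0 0 0.1 0 0 0;0 0 0 0 0 0 0"

```text
t: 6.95
tool_pos: [0.5529, -0.0309, 0.1201]
tool_rot: [-0.0, 0.228, 0.974, -0.0]
ft_force: [0.7, -0.5, -1.4]
grip_width: 0.0223
```

>>> jog_arm:
  increments: "0 0 0 0.15 0 0 0;0 0 0 0.15 0 0 0;0 0 0 0.15 0 0 0;0 0 0 0.15 0 0 0;0 0 0 0.15 0 0 0;0 0 0 0.15 0 0 0;0 0 0 0 0 0 0;0 0 0 0 0 0 0"

```text
t: 7.75
tool_pos: [0.5529, -0.0309, 0.1112]
tool_rot: [-0.0, 0.228, 0.974, -0.0]
ft_force: [0.5, 0.3, -1.1]
grip_width: 0.0224
```

>>> jog_arm:
  increments: "0 0 0 0.1 0 0 0;0 0 0 0.1 0 0 0;0 0 0 0.1 0 0 0;0 0 0 0.1 0 0 0;0 0 0 0.1 0 0 0;0 0 0 0.1 0 0 0;0 0 0 0.1 0 0 0;0 0 0 0.1 0 0 0"

```text
t: 8.55
tool_pos: [0.5535, -0.0309, 0.1035]
tool_rot: [0.001, 0.228, 0.974, 0.0]
ft_force: [5.9, 0.6, 0.7]
grip_width: 0.0225
```

>>> jog_arm:
  increments: "0 0 0 0.08 0 0 0;0 0 0 0.08 0 0 0;0 0 0 0.08 0 0 0;0 0 0 0.08 0 0 0;0 0 0 0.08 0 0 0;0 0 0 0.08 0 0 0;0 0 0 0 0 0 0"

```text
t: 9.25
tool_pos: [0.5529, -0.0309, 0.0983]
tool_rot: [-0.0, 0.228, 0.974, 0.0]
ft_force: [5.2, 0.4, -1.4]
grip_width: 0.0227
```

>>> jog_arm:
  increments: "0 0 0 0.05 0 0 0;0 0 0 0.05 0 0 0;0 0 0 0.05 0 0 0;0 0 0 0.05 0 0 0;0 0 0 0.05 0 0 0;0 0 0 0.05 0 0 0;0 0 0 0.05 0 0 0"

```text
t: 9.95
tool_pos: [0.5531, -0.0309, 0.095]
tool_rot: [0.0, 0.228, 0.974, 0.0]
ft_force: [5.1, 1.3, 0.3]
grip_width: 0.0224
```

>>> jog_arm:
  increments: "0 0 0 0.05 0 0 0;0 0 0 0.05 0 0 0;0 0 0 0.05 0 0 0"

```text
t: 10.25
tool_pos: [0.5531, -0.0308, 0.0935]
tool_rot: [0.0, 0.228, 0.974, 0.0]
ft_force: [4.5, 0.5, 1.4]
grip_width: 0.0224
```

>>> jog_arm:
  increments: "0 0 0 0.05 0 0 0;0 0 0 0.05 0 0 0"

```text
t: 10.45
tool_pos: [0.5533, -0.0309, 0.0931]
tool_rot: [0.001, 0.228, 0.974, 0.0]
ft_force: [2.4, 1.8, 10.9]
grip_width: 0.0222
```

>>> jog_arm:
  increments: "0 0 0 0.03 0 0 0;0 0 0 0.03 0 0 0;0 0 0 0 0 0 0"

```text
t: 10.75
tool_pos: [0.5534, -0.031, 0.093]
tool_rot: [0.001, 0.228, 0.974, 0.0]
ft_force: [2.5, 0.6, 12.0]
grip_width: 0.022
```

>>> jog_arm:
  increments: "0 0 0 0.05 0 0 0;0 0 0 0.05 0 0 0;0 0 0 0 0 0 0"

```text
t: 11.05
tool_pos: [0.5536, -0.031, 0.093]
tool_rot: [0.002, 0.228, 0.974, -0.0]
ft_force: [0.1, 1.3, 20.0]
grip_width: 0.0224
```

Run:
```python
from h import *
for i in range(2):
    im,d,c=snap('wrist','w4'); s=r.sense(); print(s['t'],s['tool_pos'],s['ft_force'],s['grip_width'])
snap('scene','s4')
cv2.imwrite('pics/w4c.png',cv2.resize(im[200:320,240:400,::-1],None,fx=5,fy=5,interpolation=cv2.INTER_CUBIC))
```

```text
11.1 [ 0.55359433 -0.03100165  0.09295793] [ 0.52494783  1.18900199 19.453028  ] 0.022411717503621677
11.15 [ 0.55359235 -0.03098254  0.09296336] [ 0.25032632  1.37748281 20.33302832] 0.022065097716453163
```

View pics/w4c.png

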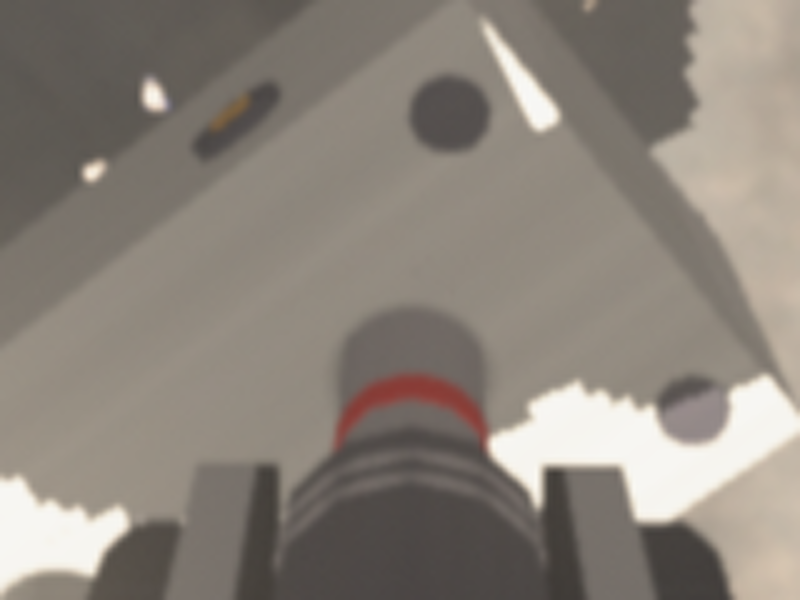

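In the crop the ring, at (410,390), stands well clear of the face, with about 14 mm of shank showing under 20 N. hole_a is therefore short. The ring sits at the same pixels as before, so the gauge hasn't slipped in the grip. I'll withdraw and try hole_b.

>>> jog_arm:
  increments: "0 0 0 -0.2 0 0 0;0 0 0 -0.5 0 0 0;0 0 0 -0.7 0 0 0;0 0 0 -0.8 0 0 0;0 0 0 -0.8 0 0 0;0 0 0 -0.8 0 0 0;0 0 0 -0.5 0 0 0;0 0 0 0 0 0 0"

```text
t: 12.0
tool_pos: [0.5528, -0.0309, 0.1346]
tool_rot: [0.0, 0.228, 0.974, -0.0]
ft_force: [0.1, -0.7, -2.0]
grip_width: 0.0222
```

>>> jog_arm:
  increments: "0 -0.3 -0.4 0 0 0 0;0 -0.8 -1 0 0 0 0;0 -0.8 -1 0 0 0 0;0 -0.8 -1 0 0 0 0;0 -0.43 -0.51 0 0 0 0;0 0 0 0 0 0 0;0 0 0 0 0 0 0;0 0 0 0 0 0 0"

```text
t: 12.8
tool_pos: [0.5635, -0.0795, 0.1338]
tool_rot: [-0.0, 0.228, 0.974, 0.0]
ft_force: [-0.6, -0.4, -1.7]
grip_width: 0.0221
```

>>> jog_arm:
  increments: "0 0 0 0.2 0 0 0;0 0 0 0.2 0 0 0;0 0 0 0.2 0 0 0;0 0 0 0.2 0 0 0;0 0 0 0.1 0 0 0;0 0 0 0.1 0 0 0;0 0 0 0.1 0 0 0;0 0 0 0 0 0 0"

```text
t: 13.6
tool_pos: [0.5636, -0.0798, 0.1228]
tool_rot: [-0.0, 0.228, 0.974, 0.0]
ft_force: [-0.2, -0.8, -1.9]
grip_width: 0.0222
```

>>> jog_arm:
  increments: "0 0 0 0.1 0 0 0;0 0 0 0.1 0 0 0;0 0 0 0.1 0 0 0;0 0 0 0 0 0 0"

```text
t: 14.0
tool_pos: [0.5635, -0.0798, 0.1197]
tool_rot: [-0.0, 0.228, 0.974, 0.0]
ft_force: [0.4, 0.1, -0.5]
grip_width: 0.0221
```

No contact at 3 mm below face level, so the tip has entered the hole. Continuing down.

>>> jog_arm:
  increments: "0 0 0 0.15 0 0 0;0 0 0 0.15 0 0 0;0 0 0 0.15 0 0 0;0 0 0 0.15 0 0 0;0 0 0 0.1 0 0 0;0 0 0 0.1 0 0 0;0 0 0 0 0 0 0"

```text
t: 14.7
tool_pos: [0.5635, -0.0798, 0.1117]
tool_rot: [-0.0, 0.228, 0.974, 0.0]
ft_force: [-0.2, -0.1, -1.7]
grip_width: 0.0222
```

>>> jog_arm:
  increments: "0 0 0 0.08 0 0 0;0 0 0 0.08 0 0 0;0 0 0 0.08 0 0 0;0 0 0 0.08 0 0 0;0 0 0 0.08 0 0 0;0 0 0 0.08 0 0 0;0 0 0 0.08 0 0 0;0 0 0 0.08 0 0 0"

```text
t: 15.5
tool_pos: [0.5642, -0.0798, 0.1058]
tool_rot: [0.001, 0.228, 0.974, 0.0]
ft_force: [2.2, 0.6, 1.8]
grip_width: 0.0222
```

>>> jog_arm:
  increments: "0 0 0 0.08 0 0 0;0 0 0 0.08 0 0 0;0 0 0 0.08 0 0 0;0 0 0 0.08 0 0 0;0 0 0 0.08 0 0 0;0 0 0 0.08 0 0 0;0 0 0 0.05 0 0 0;0 0 0 0 0 0 0"

```text
t: 16.3
tool_pos: [0.5636, -0.0798, 0.1]
tool_rot: [-0.0, 0.228, 0.974, 0.0]
ft_force: [4.8, 1.3, 0.1]
grip_width: 0.0223
```

>>> jog_arm:
  increments: "0 0 0 0.07 0 0 0;0 0 0 0.07 0 0 0;0 0 0 0.07 0 0 0;0 0 0 0.07 0 0 0;0 0 0 0.07 0 0 0;0 0 0 0.07 0 0 0;0 0 0 0.07 0 0 0;0 0 0 0.07 0 0 0"

```text
t: 17.1
tool_pos: [0.5637, -0.0798, 0.0946]
tool_rot: [0.0, 0.228, 0.974, 0.0]
ft_force: [5.1, 1.2, 1.5]
grip_width: 0.0224
```

>>> jog_arm:
  increments: "0 0 0 0.07 0 0 0;0 0 0 0.07 0 0 0;0 0 0 0.07 0 0 0;0 0 0 0.07 0 0 0;0 0 0 0.07 0 0 0;0 0 0 0 0 0 0"

```text
t: 17.7
tool_pos: [0.5635, -0.0798, 0.0908]
tool_rot: [-0.0, 0.228, 0.974, -0.0]
ft_force: [5.3, 2.0, -2.0]
grip_width: 0.0224
```

>>> jog_arm:
  increments: "0 0 0 0.07 0 0 0;0 0 0 0.07 0 0 0;0 0 0 0.07 0 0 0;0 0 0 0.07 0 0 0;0 0 0 0.07 0 0 0;0 0 0 0.07 0 0 0;0 0 0 0.07 0 0 0;0 0 0 0.07 0 0 0"

```text
t: 18.5
tool_pos: [0.5637, -0.0798, 0.0855]
tool_rot: [0.0, 0.228, 0.974, 0.0]
ft_force: [5.1, 1.4, 2.0]
grip_width: 0.0225
```

>>> jog_arm:
  increments: "0 0 0 0.07 0 0 0;0 0 0 0.07 0 0 0;0 0 0 0.07 0 0 0;0 0 0 0.07 0 0 0;0 0 0 0.07 0 0 0;0 0 0 0 0 0 0"

```text
t: 19.1
tool_pos: [0.5635, -0.0798, 0.0817]
tool_rot: [-0.0, 0.228, 0.974, -0.0]
ft_force: [5.7, 0.9, -1.0]
grip_width: 0.0224
```

>>> jog_arm:
  increments: "0 0 0 0.05 0 0 0;0 0 0 0.05 0 0 0;0 0 0 0.05 0 0 0;0 0 0 0.05 0 0 0;0 0 0 0.05 0 0 0"

```text
t: 19.6
tool_pos: [0.5637, -0.0798, 0.0795]
tool_rot: [0.0, 0.228, 0.974, -0.0]
ft_force: [4.5, 0.3, 2.0]
grip_width: 0.0223
```

>>> jog_arm:
  increments: "0 0 0 0.04 0 0 0;0 0 0 0.04 0 0 0;0 0 0 0.04 0 0 0"

```text
t: 19.9
tool_pos: [0.5637, -0.0798, 0.0783]
tool_rot: [0.0, 0.228, 0.974, -0.0]
ft_force: [5.2, 1.7, 1.4]
grip_width: 0.0221
```

>>> jog_arm:
  increments: "0 0 0 0.04 0 0 0;0 0 0 0.04 0 0 0;0 0 0 0.02 0 0 0"

```text
t: 20.2
tool_pos: [0.5639, -0.0799, 0.0781]
tool_rot: [0.001, 0.228, 0.974, -0.0]
ft_force: [2.0, 2.5, 10.3]
grip_width: 0.0225
```

Bottom met at TCP z 0.0781, which is 14.9 mm deeper than hole_a. Now pressing to about 20 N.

>>> jog_arm:
  increments: "0 0 0 0.05 0 0 0;0 0 0 0.05 0 0 0;0 0 0 0.04 0 0 0;0 0 0 0 0 0 0;0 0 0 0 0 0 0"

```text
t: 20.7
tool_pos: [0.5642, -0.08, 0.078]
tool_rot: [0.001, 0.228, 0.974, -0.0]
ft_force: [0.3, 2.2, 20.7]
grip_width: 0.022
```

Run:
```python
from h import *
for i in range(2):
    im,d,c=snap('wrist','w5'); s=r.sense(); print(s['t'],s['tool_pos'],s['ft_force'],s['grip_width'])
cv2.imwrite('pics/w5c.png',cv2.resize(im[200:320,240:400,::-1],None,fx=5,fy=5,interpolation=cv2.INTER_CUBIC))
```

```text
20.75 [ 0.5641546  -0.07999787  0.07797652] [ 0.58407018  2.89151885 21.77506277] 0.02280494874572508
20.8 [ 0.56418294 -0.0799786   0.07798305] [ 0.7119166   2.42850893 19.26957568] 0.02227427950032137
```

View pics/w5c.png

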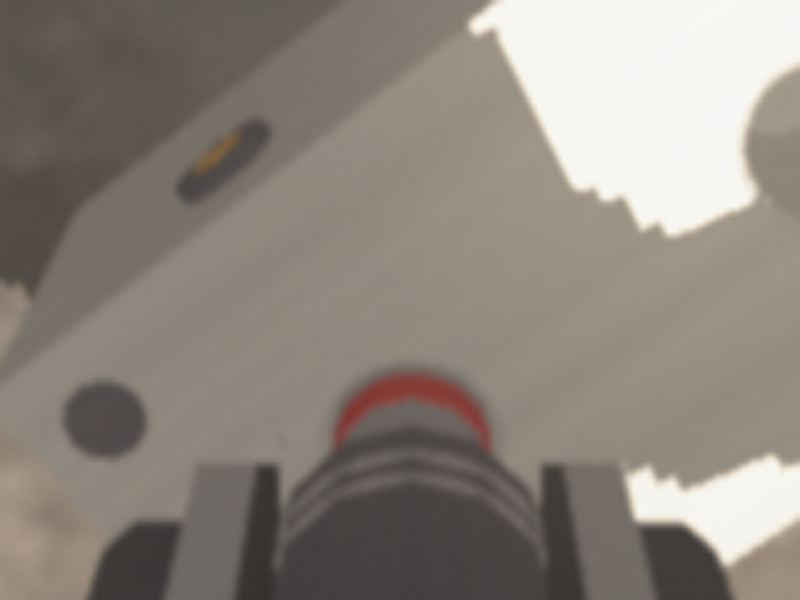

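The ring's lower edge, at (410,372), is level with the face, and the press force is about 20 N. Now I'll let go and retreat straight up.

>>> jog_arm:
  increments: "0 0 0 0 0 0 0;1 0 0 0 0 0 0;1 0 0 0 0 0 0;1 0 0 0 0 0 0;1 0 0 0 0 0 0;1 0 0 0 0 0 0;1 0 0 0 0 0 0;1 0 0 0 0 0 0"

```text
t: 21.6
tool_pos: [0.5635, -0.0798, 0.0758]
tool_rot: [-0.0, 0.228, 0.974, -0.0]
ft_force: [-0.5, -0.1, 0.2]
grip_width: 0.0853
```

>>> jog_arm:
  increments: "1 0 0 -0.5 0 0 0;1 0 0 -2 0 0 0;1 0 0 -3 0 0 0;1 0 0 -3 0 0 0;1 0 0 -3 0 0 0;1 0 0 -2 0 0 0;1 0 0 0 0 0 0;1 0 0 0 0 0 0"

```text
t: 22.4
tool_pos: [0.5636, -0.0798, 0.211]
tool_rot: [0.0, 0.228, 0.974, -0.0]
ft_force: [0.3, 0.1, -0.5]
grip_width: 0.0855
```

Run:
```python
from h import *
s=r.sense(); print(s['t'],s['tool_pos'],s['ft_force'],s['grip_width'])
im,d,c=snap('wrist','w6'); snap('top','t6')
cv2.imwrite('pics/w6c.png',cv2.resize(im[100:380,140:500,::-1],None,fx=2.1,fy=2.1,interpolation=cv2.INTER_CUBIC))
v=V('w6'); P=v.cloud(); m=(P[...,2]>.09)&(P[...,2]<.14)&(np.hypot(P[...,0]-.564,P[...,1]+.08)<.02)
print('grip top',np.percentile(P[m],[5,50,95],axis=0)); m2=(abs(P[...,2]-.056)<.005); print('face',np.median(P[m2][:,2]))
```

```text
22.4 [ 0.56362367 -0.07981155  0.21103995] [ 0.31222167  0.09339203 -0.45787531] 0.08552905276404271
grip top [[ 0.55350298 -0.08885221  0.09582813]
 [ 0.56191939 -0.07856286  0.11659217]
 [ 0.57342562 -0.06918537  0.11795923]]
face 0.055982278069622
```

View pics/w6c.png

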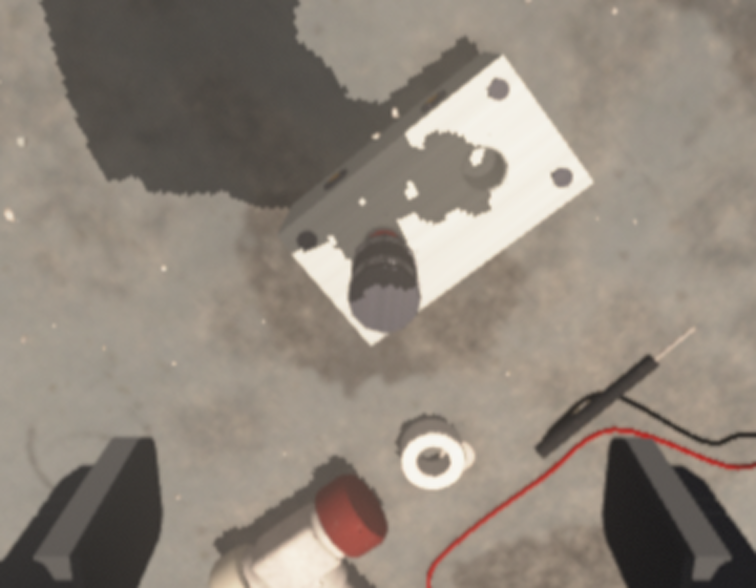

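The gauge stands upright in hole_b at (385,270) with its ring at the face. Its top is about 61 mm above the face, which is 106 − 45 as expected for full depth. The gripper is clear.

```bash
python3 -c "
from h import *
r.finish_job()"
```

```text
the job is handed in; nothing more can be done
```

The gauge is pressed home and released in hole_b, the full-depth hole, and the job was handed in at about 22.5 s of the 72 s allowed.

- **hole_a:** I tried it first. The gauge bottomed at about 30 mm under 20 N with the ring well clear of the face, so this hole is short.
- **hole_b:** the gauge bottomed 15 mm deeper and was pressed at about 20 N. The highest force I read was 21.8 N. The lower edge of the red ring was level with the face.
- **Last checks:** after I let go, the gauge stood upright with its top about 61 mm above the face, as expected at full depth. The gripper was clear with no force on it.
- **Not measured:** I did not measure the loose parts again, but the arm met no unexpected contact. The plunger's roughly 7 N of rub barely showed in the vertical force readings, though the depth and ring checks agreed with each other.

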